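Hang the jar mug on the revolving mug tree

ROBOT

A 7-joint arm with a two-finger parallel gripper is mounted at the origin on the work surface. World frame = base frame: x ahead of the robot, y to its left, z up, the work surface at z = 0. Lengths are in m, angles in rad, forces in N, time in s.
With the tool pointing down it reaches from about 0.4 to 0.9 m from the base axis. Payload 5.5 kg.
Tool frame: the origin (TCP) lies on the centre line of the jaws, within the pads' length; the fingertips stand bot.tip_extent ahead of it and the grasp point (between the pads) lies 11 mm behind it (bot.tip_extent is the distance from the TCP to the fingertips, in m); z points along the fingers, y is the line along which they close (so a half turn about z gives the same grasp; the last joint's range is limited). The gripper opens to 92 mm and grips with 3 to 60 N. Pads are 19 mm wide; open, the fingers measure 130 mm over their backs; the gripper's body (75 mm by 190 mm) begins 47 mm behind the grasp point.
Start: joints at [-0.841, 0.501, -0.427, 1.55, 0.221, 1.138, -0.21], TCP at [0.292, 0.58, 0.211] pointing down, gripper open.
Joint ranges: [-2.88, 2.88], [-0.31, 2.03], [-1.54, 1.56], [0.2, 2.42], [-1.41, 4.55], [0.19, 2.02], [-2.57, 2.57]. Speed limits (rad/s): [2.57, 2.57, 3.14, 3.14, 3.14, 3.14, 3.14].

INTERFACE

Orientations are given as a rotation vector (axis times angle).
In Python, from station import readout, vision, bot gives the robot as it stands. The module is installed in compiled form; this text tells all that it offers.
- The arm moves only by the shell command python3 -m crank 'ROWS' [FORCE]. ROWS is JSON, a list that holds one entry, the list of rows, each a list of 5 numbers: the shift along the tool's x, y, z in mm, then the turn about the tool's z in rad, then the closure, from 0 (fully open) to 1 (shut). In form: [[[x, y, z, yaw, jaw], ...]]. A call has 1 to 8 rows; each row is the pose to reach, as a shift and turn from the pose commanded when the call began, along the tool's axes at that moment; what a row does not reach only later rows make up. A row lasts 1/12 s, in which the tool goes at most 41.7 mm and 7.16 degrees, less where a joint would pass 70% of its speed; a pose out of reach is approached as far as the arm can. A call with a gripper value outside its range is refused whole. The fingers move at their own pace and stop on an object; FORCE is the grip in N (left out, the last holds). Time passes only in rows, so rows that repeat a pose let the fingers close. It gives the time, the measured TCP pose, the force, the opening and the grip force at its end, in the units of the state.
- readout.state(): the state, without advancing time (a new reading comes with each control period).
- vision.camera(name): name is "scene" or "side" or "wrist"; returns a dict with "pixels" (400x640x3 uint8, red, green, blue), "fx", "fy", "cx", "cy" (pixels), "R" (3x3) and "t" (3): a world point X has camera coordinates R X + t. Camera axes: x right, y down, z forward; pixel columns grow to the right and rows downward; lengths in m; the calibration is good to about 2 mm. A picture is of the moment at which its call begins. There is no depth.
- bot.close_job(): hands the job in; it is judged then, once.
The state is a dict: "clock": time; "joints": joint angles; "qd": joint speeds; "joint_efforts": joint torques, N m; "ee_pos": TCP position; "tcp_rot": TCP orientation; "wrist_force": force on the tool from outside, world axes, zero at the start; "moment": the same for the moment, N m; "opening": finger opening in m; "finger_force": force on a finger pad.
Only numpy, scipy, OpenCV 4.12 (cv2) and the standard library are available. Lean on these libraries where they do the work, as an engineer would, in place of code of your own. Each camera call takes 0.05 s, during which the arm holds its last target. There are 200 camera calls.

TASK

Turn the revolving mug tree round until its one empty arm points squarely at the near edge of the table, the side where the robot stands. Then take the jar mug that is standing on the table and hang it by its handle on that arm, threaded on along the slant of the arm and well down from the tip, with the arm still facing the near edge. Leave the jars and the other things on the table where they are.

Things in the scene. Friction and masses are not known exactly. Their poses are not given: they have to be found in the camera images.
- mug: jar mug to hang: mint green, open, upright, the only thing on the table with a mug handle; 220 to 350 g. Body diameter 64 up to height 75, tapering to a mouth of 58; height 97; wall 4.5. Origin: centre of underside; z up its axis; handle on +y: a closed D loop of 11 round bar in the mug's y-z plane, out to y = 64.5, top bar at height 78, bottom bar at 24 (bar centres)
- mug_handle (a point): centre of the opening in the mug's handle, 43 from the mug's axis towards its +y and 51 above its underside; axes as the mug's. The opening is 21 wide (y 32 to 53) and 43 high (29.5 to 72.5 above the underside); the way through it is along the mug's x axis, from either side
- tree: foot of the wooden mug tree: round, diameter 156, height 17, does not move. Origin: centre of its underside, on the tree's upright turning axis; axes parallel to the world's. All above it turns together: a stem of diameter 16 to 27, top at height 250, one empty arm and three arms with mugs, sweeping a circle of radius 105
- tree_top (a point): top of the stem's finial, on the turning axis, 250 above the table. Mugs like the one to hang already hang and swing on three arms: one opposite the empty arm at its height, and two lower ones 105 degrees to either side of the empty arm, which with their mugs stay below a height of 160
- tree_turn (a joint): turn of the tree, rad. 0: the empty arm points squarely at the near edge (world -x); positive: counter-clockwise seen from above, so +pi/2 points it to the robot's right (-y). Starts between 0.7 and 1.9. Stiff bearing, no detent: turns when an arm is pushed with about 3 N at 65 from the axis, stays where it is left
- empty_arm (a point): the empty arm: round wooden rod, diameter 10, rising outward at 40 degrees above the horizontal. Origin: on the tree's axis, 190 above the table; its z axis runs outward along the rod to the tip at z = 115; at a horizontal distance r from the axis the rod's centre lies 190 + 0.84 r above the table. A mug let go on it swings under it and slides down till its body leans on the stem
- empty_tip (a point): round tip of the empty arm, 88 out from the tree's axis and 264 above the table
- jar_pink: bystander: pale pink preserving jar with a pink screw lid, diameter 80, height 135. Origin: centre of its underside
- jar_blue: bystander: pale blue preserving jar with a brass lid, diameter 68, height 105. Origin: centre of its underside
- jar_mint: bystander: mint green preserving jar with a brass lid and no handle, diameter 72, height 118. Origin: centre of its underside
- jar_small: bystander: small pale pink jar with a brass lid, diameter 60, height 85. Origin: centre of its underside
- band: bystander: brass screw band, a ring of outer diameter 71 and height 16, lying flat. Origin: centre of its underside
- scoop: bystander: aluminium scoop, 60 wide, 30 high, about 160 long with its handle along its -x. Origin: centre of its underside
- bowl: bystander: dark wooden bowl, diameter 104, height 45. Origin: centre of its underside
Not all that is in view belongs to the job. What is shaped like the mug but red is not meant.

How it is judged:
On the way, in this order (a step that is already met when the one before it is completed fails the run):
1. the empty arm points at the near edge (within 0.26 rad) while the mug still stands on the table (value of joint tree_turn between -0.26 and 0.26 rad and height (world z) of mug below 0.03 m), for 0.2 s.
2. the mug's handle is threaded on the empty arm, its opening at least 27 mm below the tip along the arm (z of mug_handle in the frame of empty_arm below 0.088 m and x of mug_handle in the frame of empty_arm between -0.024 and 0.024 m and y of mug_handle in the frame of empty_arm between -0.024 and 0.024 m), for 0.2 s.
At the end, for the whole second after the job is handed in: The mug hangs at rest on the empty arm by its handle: centre of the handle opening within 24 mm of the arm line in the arm's x and y, at arm z below 88 mm, over 170 mm above the table, weight on the arm; the arm faces the near edge within 0.26 rad; mug below 0.05 m/s and 0.6 rad/s (all of step 2 and value of joint tree_turn between -0.26 and 0.26 rad and contact force between mug and tree above 0.3 N and height (world z) of mug_handle above 0.17 m and linear speed of mug below 0.05 m/s and angular speed of mug below 0.6 rad/s); the robot touches nothing.
It fails at once if one of the jars is moved more than 30 mm or tipped over (distance of any of jar_pink, jar_blue, jar_mint, jar_small from where it was at the start of the episode above 0.03 m or angle between any of jar_pink, jar_blue, jar_mint, jar_small's own z axis and vertical above 0.5 rad).
It fails at once if the screw band, the scoop or the bowl is moved more than 30 mm (distance of any of band, scoop, bowl from where it was at the start of the episode above 0.03 m).
It also fails if it takes over 69 s, if anything falls off the work surface, if the arm or the gripper's body presses on something with over 40 N, if the wrist force passes 120 N, or if a joint passes its speed limit or range.

## Working session

There is one attempt and no reset: what is moved stays moved. The work goes in short steps, Python scripts to look and compute and a shell command to move; the robot and the scene stay as the last step left them, time stands still between calls to the robot, and variables do not carry over. Pictures are saved under pics/ and viewed, at most 10 in all, crops included, and the job is handed in when it is done.

```bash
mkdir -p pics
python3 - <<'E'
from station import readout, vision, bot
import cv2,numpy as np
print(readout.state(), bot.tip_extent)
for n in ("scene","side"):
    c=vision.camera(n); cv2.imwrite(f"pics/{n}0.png",cv2.resize(c["pixels"][:,:,::-1],(800,500),interpolation=cv2.INTER_CUBIC))
    np.savez(f"{n}0.npz",**c)
    print(n,c["fx"],c["fy"],c["cx"],c["cy"],c["R"],c["t"], -np.array(c["R"]).T@c["t"])
E
```

```text
{'clock': 0.0, 'joints': array([-0.84080385,  0.50184842, -0.42681203,  1.5514534 ,  0.22077995,
        1.13828347, -0.21027581]), 'qd': array([-5.31152294e-04,  1.29325593e-03, -5.18247088e-04, -6.63864202e-04,
       -5.47628554e-04,  6.54161539e-05, -1.39165358e-03]), 'joint_efforts': array([-1.30693338e-04, -5.66611254e+01, -5.81678241e+00, -2.79128158e+01,
       -6.87633106e-02,  3.09229956e-02,  1.90107949e-04]), 'ee_pos': array([0.29220595, 0.57979794, 0.20977844]), 'tcp_rot': array([-7.26334482e-01, -3.05591712e+00,  2.92303591e-03]), 'wrist_force': array([ 0.54373285, -0.09291699, -0.31190388]), 'moment': array([-0.00367248, -0.00821505, -0.01140599]), 'finger_force': 0.0, 'opening': 0.09168641736591017} 0.008
scene 510.2370304954636 510.2370304954636 325.68549603884776 193.69178049667727 [[-0.62930922  0.77708366 -0.01053024]
 [ 0.64322552  0.51320626 -0.56822554]
 [-0.4361546  -0.36436289 -0.82280547]] [ 0.34694665 -0.24527497  1.74073949] [1.13533539 0.49053095 1.29657191]
side 505.631344723785 505.631344723785 316.0499792501783 196.92036254052903 [[ 0.90620916 -0.42242592  0.01847409]
 [-0.26961155 -0.6109373  -0.74435558]
 [ 0.3257216   0.66956102 -0.66752788]] [-0.48517978  0.24735278  1.15850385] [ 0.12901381 -0.82952449  0.9664153 ]
```

View pics/scene0.png

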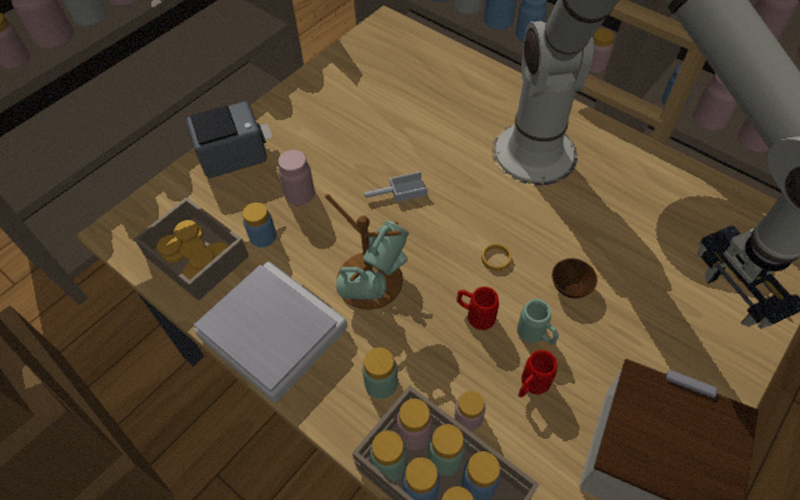

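View pics/side0.png

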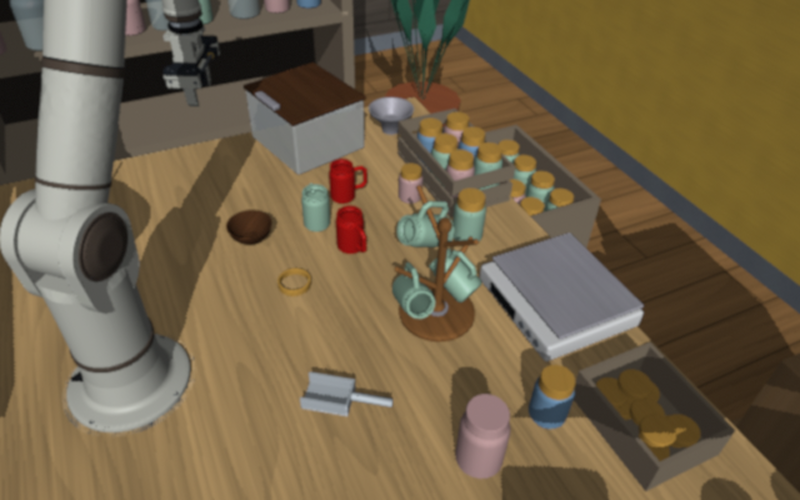

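The scene picture shows the robot's base at (535,160), the tree at (370,280) and the empty arm running from about (363,225) to (330,197). Mug candidates: mint at (535,322), red at (482,308) and red at (540,372). The mint one fits, being the only mint vessel with a handle (553,338). I'll confirm it in an enlarged crop.

Run:
```python
import cv2,numpy as np
def crop(n,cx,cy):
    p=np.load(n+"0.npz")["pixels"][:,:,::-1]; x=cx-50;y=cy-37
    o=cv2.resize(p[y:y+75,x:x+100],(400,300),interpolation=cv2.INTER_CUBIC)
    o=cv2.convertScaleAbs(o,alpha=1.4,beta=15)
    for k in range(0,100,10):
        cv2.line(o,(k*4,0),(k*4,4),(0,0,255)); cv2.putText(o,str(x+k),(k*4,12),0,.3,(255,255,255))
    for k in range(0,75,10): cv2.putText(o,str(y+k),(0,k*4+4),0,.3,(255,255,255))
    return o
m=np.vstack([np.hstack([crop("scene",432,262),crop("scene",295,195)]),np.hstack([crop("side",262,165),crop("side",350,210)])])
cv2.imwrite("pics/crops.png",m)
```

```text
(no output)
```

View pics/crops.png

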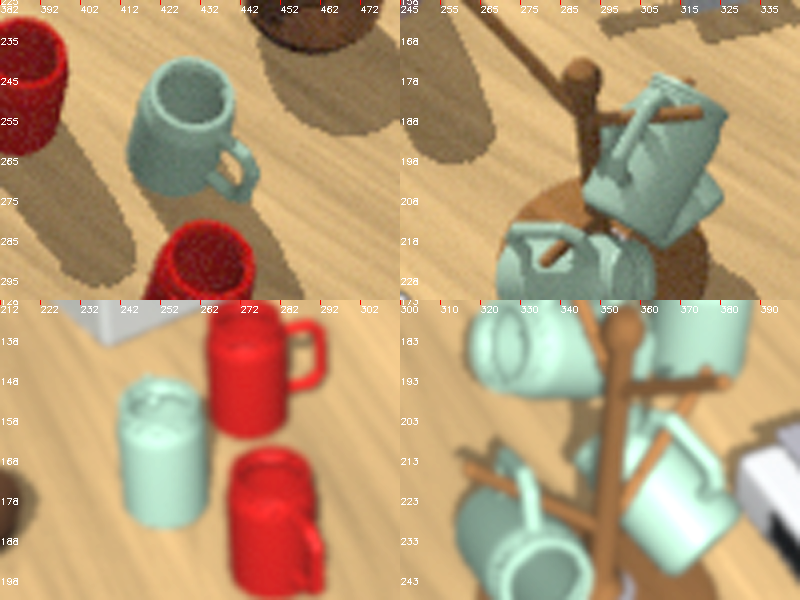

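The crop confirms it: the mint mug, with its rim centre at scene px (430,248) and its handle towards (444,270). In the side view its handle is hidden behind the body. The finial is at scene (290,174.5) and side (356,176.5), and the empty arm's tip is at scene (263,157).

```bash
cat > h.py <<'E'
import numpy as np
from scipy.optimize import least_squares
def proj(c,X):
    q=c["R"]@np.array(X)+c["t"]; return np.array([c["fx"]*q[0]/q[2]+c["cx"],c["fy"]*q[1]/q[2]+c["cy"]])
def onz(c,u,v,z):
    d=c["R"].T@np.array([(u-c["cx"])/c["fx"],(v-c["cy"])/c["fy"],1]); o=-c["R"].T@c["t"]
    return o+d*(z-o[2])/d[2]
E
python3 - <<'E'
from h import *
S=dict(np.load("scene0.npz"));D=dict(np.load("side0.npz"))
print("tree",onz(S,290.3,174.5,.25),onz(D,356.3,176.5,.25))
print("tip",onz(S,263,156.5,.264),onz(D,381,191.5,.264))
print("mug",onz(S,430,248,.097),onz(D,252.7,153,.097))
print("hdl",onz(S,444.5,270.5,.051))
for n,c,u,v in (("pink",S,295,155,),):pass
f=lambda u,v,z:onz(S,u*.8,v*.8,z)[:2].round(3)
print("red1",f(482,300,.097),"red2",f(543,362,.097),"pink",f(290,158,.135),"band",f(497,256,.01),"bowl",f(574,270,.045),"scoop",f(405,188,.01),"jmint",f(380,358,.118),"jsmall",f(470,402,.085),"blue",f(257,214,.105))
E
```

```text
tree [ 0.59067349 -0.08138683  0.25      ] [ 0.58944603 -0.08538526  0.25      ]
tip [ 0.59829548 -0.16764209  0.264     ] [ 0.60466621 -0.1648682   0.264     ]
mug [0.46289257 0.28613691 0.097     ] [0.46748279 0.28464268 0.097     ]
hdl [0.47087788 0.34535714 0.051     ]
red1 [0.517 0.18 ] red2 [0.557 0.359] pink [ 0.504 -0.404] band [0.35  0.116] bowl [0.292 0.287] scoop [ 0.324 -0.191] jmint [0.763 0.103] jsmall [0.713 0.291] blue [ 0.661 -0.363]
```

```bash
cat >> h.py <<'E'
from scipy.spatial.transform import Rotation as Ro
def to(target,ydeg=None):
    from station import readout
    s=readout.state(); R=Ro.from_rotvec(s["tcp_rot"]).as_matrix()
    d=R.T@(np.array(target)-s["ee_pos"])*1000
    a=np.degrees(np.arctan2(R[1,1],R[0,1]))
    print("t",s["clock"],"pos",s["ee_pos"].round(4),"yang %.2f"%a,"F",s["wrist_force"].round(1),"op %.4f"%s["opening"],"j7 %.2f"%s["joints"][6], "SHIFT",d.round(1),"yaw", None if ydeg is None else round(-np.radians(ydeg-a),3))
E
python3 -m crank '[[[-190,-162,-150,0.49,0.83],[-190,-162,-150,0.49,0.83],[-190,-162,-150,0.49,0.83],[-190,-162,-150,0.49,0.83],[-190,-162,-150,0.49,0.83],[-190,-162,-150,0.49,0.83],[-190,-162,-150,0.49,0.83],[-190,-162,-150,0.49,0.83]]]' 10
python3 -c "
from h import *
to((.599,-.150,.36),7.4)"
```

```text
clock: 0.77
ee_pos: [0.3952, 0.344, 0.3653]
tcp_rot: [1.458, 2.775, 0.006]
wrist_force: [0.8, 0.4, 0.0]
opening: 0.0432
finger_force: 0.0
t 0.7667 pos [0.3952 0.344  0.3653] yang 34.56 F [0.8 0.4 0. ] op 0.0432 j7 -0.20 SHIFT [-522.4 -112.4    6.6] yaw 0.474
```

```bash
python3 -m crank '[[[-290,-62,0,0.26,0.83],[-290,-62,0,0.26,0.83],[-290,-62,0,0.26,0.83],[-290,-62,0,0.26,0.83],[-290,-62,0,0.26,0.83],[-290,-62,0,0.26,0.83],[-290,-62,0,0.26,0.83],[-290,-62,0,0.26,0.83]]]' >/dev/null
python3 -c "
from h import *
to((.599,-.150,.34),7.4)"
```

```text
t 1.4333 pos [0.5078 0.0683 0.3603] yang 19.63 F [ 0.5 -1.   0.7] op 0.0155 j7 0.15 SHIFT [-236.2   12.6   21.3] yaw 0.213
```

```bash
python3 -m crank '[[[-236,13,20,0.21,0.77],[-236,13,20,0.21,0.77],[-236,13,20,0.21,0.77],[-236,13,20,0.21,0.77],[-236,13,20,0.21,0.77],[-236,13,20,0.21,0.77],[-236,13,20,0.21,0.77],[-236,13,20,0.21,0.77]]]' >/dev/null
python3 - <<'E'
from h import *
from station import vision
import cv2
to((.599,-.150,.238),7.4)
c=vision.camera("wrist");np.savez("w1.npz",**c);s=vision.camera("scene")["pixels"][110:230,210:370]
o=np.zeros((600,800,3),np.uint8);o[:,:]=0
w=cv2.resize(c["pixels"],(480,300));o[:300,:480]=w;o[300:600,:400]=cv2.resize(s,(400,300),interpolation=cv2.INTER_CUBIC)
d=vision.camera("side")["pixels"][130:280,260:460];o[300:600,400:800]=cv2.resize(d,(400,300),interpolation=cv2.INTER_CUBIC)
cv2.imwrite("pics/p3.png",o[:,:,::-1])
for X in ([.59,-.083,.25],[.599,-.166,.264],[.59,-.083,.19]): print(proj(c,X)*.75)
E
```

```text
t 2.1 pos [ 0.5993 -0.1412  0.3393] yang 8.02 F [-0.4  1.3  0.3] op 0.0214 j7 0.37 SHIFT [ -8.7  -1.3 101.3] yaw 0.011
[240.77976617  90.34866941]
[238.04500343 175.68519367]
[240.70515462  85.89087287]
```

View pics/p3.png

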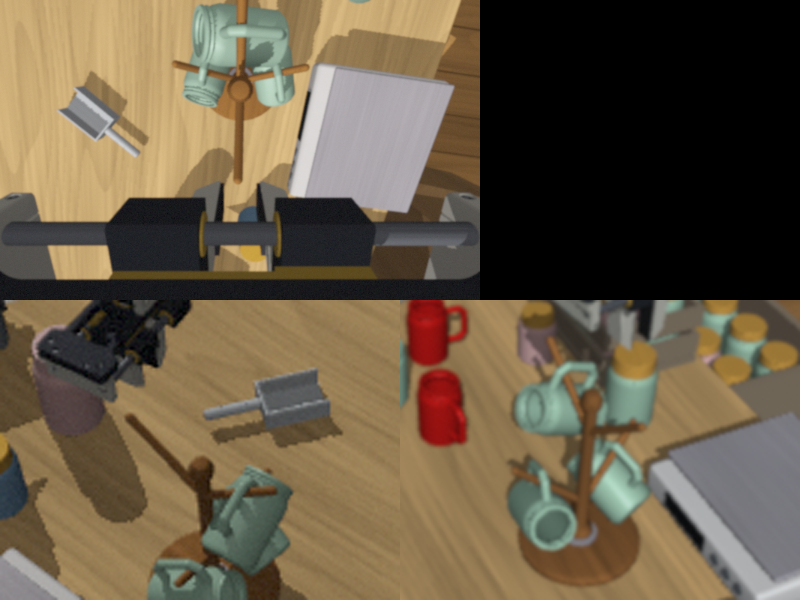

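The wrist crop shows the finial at (240,90) and the empty arm running straight down to its tip at (238,182). That matches my estimate, and the arm lies between the fingers, so I descend astride it.

```bash
python3 -m crank '[[[0,0,102,0.01,0.77],[0,0,102,0.01,0.77],[0,0,102,0.01,0.77],[0,0,102,0.01,0.8],[0,0,102,0.01,0.8],[0,0,102,0.01,0.8]]]' >/dev/null
python3 - <<'E'
from h import *
to((.599,-.150,.238),7.4)
# arc rows in tool frame: steps from theta=1.70 to 0, r=.068
import math
s=1.70;T=np.array([.590,-.083]);p=lambda th:T-.068*np.array([math.cos(th),math.sin(th)])
for a,b in ((1.70,.85),(.85,0.)):
    ph=math.radians(7.4)-(1.70-a); y=np.array([math.cos(ph),math.sin(ph)]); x=np.array([-y[1],y[0]])  # check sign below
    for k in range(1,9):
        th=a+(b-a)*k/8; d=(p(th)-p(a))*1000; print(round(float(d@x)),round(float(d@y)),round(a-th,3))
from station import readout
R=Ro.from_rotvec(readout.state()["tcp_rot"]).as_matrix();print(R[:,0].round(2),R[:,1].round(2))
E
```

```text
t 2.75 pos [ 0.6011 -0.1384  0.2411] yang 7.77 F [ 0.7 -0.5  1.2] op 0.0181 j7 0.37 SHIFT [-11.2  -3.7   3.1] yaw 0.006
0 -7 0.106
2 -14 0.212
3 -21 0.319
6 -28 0.425
9 -34 0.531
13 -40 0.637
18 -46 0.744
23 -51 0.85
0 -7 0.106
2 -14 0.213
3 -21 0.319
6 -28 0.425
9 -34 0.531
13 -40 0.637
18 -46 0.744
23 -51 0.85
[-0.14  0.99 -0.  ] [0.99 0.14 0.  ]
```

```bash
python3 -m crank '[[[-12,-3,6,0,0.8],[-12,-3,6,0,0.8],[-12,-3,6,0,0.8]]]' >/dev/null
python3 -m crank '[[[0,-7,0,0.106,0.8],[2,-14,0,0.212,0.8],[3,-21,0,0.319,0.8],[6,-28,0,0.425,0.8],[9,-34,0,0.531,0.8],[13,-40,0,0.637,0.8],[18,-46,0,0.744,0.8],[23,-51,0,0.85,0.8]]]'
python3 - <<'E'
from h import *
to((.545,-.134,.236),7.4-48.7)
E
```

```text
clock: 3.67
ee_pos: [0.5456, -0.1362, 0.2338]
tcp_rot: [2.861, 1.293, 0.004]
wrist_force: [2.5, -1.9, -1.6]
opening: 0.0183
finger_force: 1.4
t 3.6667 pos [ 0.5456 -0.1362  0.2338] yang -41.37 F [ 2.5 -1.9 -1.6] op 0.0183 j7 -0.43 SHIFT [ 1.2 -1.9 -2.2] yaw -0.001
```

```bash
python3 -m crank '[[[0,-7,0,0.106,0.8],[2,-14,0,0.212,0.8],[3,-21,0,0.319,0.8],[6,-28,0,0.425,0.8],[9,-34,0,0.531,0.8],[13,-40,0,0.637,0.8],[18,-46,0,0.744,0.8],[23,-51,0,0.85,0.8]]]' >/dev/null
python3 -m crank '[[[0,-3,0,0,0.8],[0,-3,0,0,0.8],[0,-3,0,0,0.8],[0,-3,0,0,0.8]]]'
python3 - <<'E'
from h import *
from station import vision
import cv2
to((.522,-.083,.236),-90)
c=vision.camera("wrist");np.savez("w2.npz",**c)
o=np.zeros((600,800,3),np.uint8);o[:300,:480]=cv2.resize(c["pixels"],(480,300))
s=vision.camera("scene")["pixels"][110:230,210:370];o[300:600,:400]=cv2.resize(s,(400,300),interpolation=cv2.INTER_CUBIC)
d=vision.camera("side")["pixels"][130:280,260:460];o[300:600,400:800]=cv2.resize(d,(400,300),interpolation=cv2.INTER_CUBIC)
cv2.imwrite("pics/p4.png",o[:,:,::-1])
for X in ([.59,-.083,.25],[.502,-.083,.264]): print(proj(c,X)*.75)
E
```

```text
clock: 4.67
ee_pos: [0.5217, -0.0817, 0.2331]
tcp_rot: [-3.141, -0.011, -0.001]
wrist_force: [-0.0, 0.2, -0.7]
opening: 0.0182
finger_force: 0.0
t 4.6667 pos [ 0.5217 -0.0817  0.2331] yang -89.61 F [-0.   0.2 -0.7] op 0.0182 j7 -1.35 SHIFT [ 0.3  1.3 -2.9] yaw 0.007
[241.6134411   87.75576207]
[240.43215607 234.04070176]
```

View pics/p4.png

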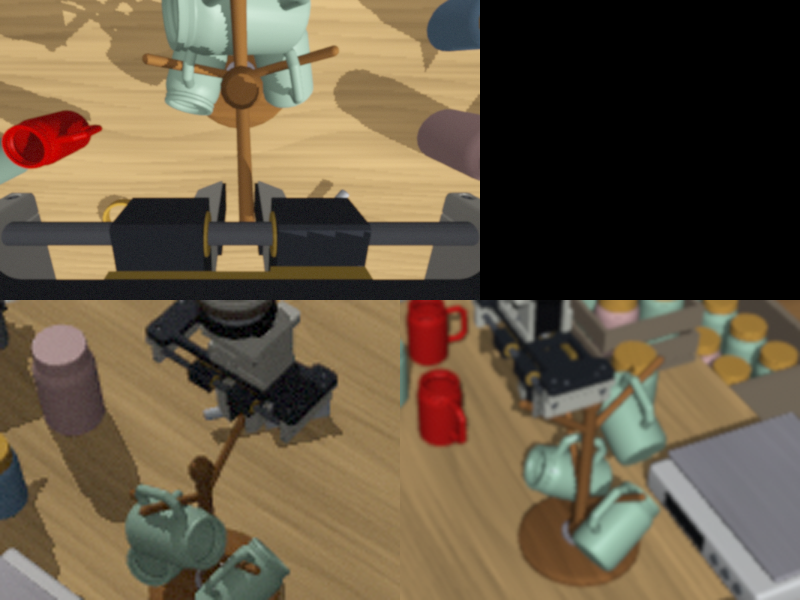

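The wrist crop shows the arm from (241,88) to (247,220), so about +0.04 rad remains. I give it a small nudge, then lift off and go towards the mug.

```bash
python3 -m crank '[[[0,-3,0,0,0.8],[0,-3,0,0,0.8],[0,-3,0,0,0.8],[0,0,0,0,0.8]]]' >/dev/null
python3 -m crank '[[[0,0,-35,0,0.8],[0,0,-70,0,0.8],[0,0,-110,0,0.8],[0,0,-110,-0.1,0.5],[0,0,-110,-0.2,0],[0,0,-110,-0.3,0],[0,0,-110,-0.4,0],[0,0,-110,-0.5,0]]]' >/dev/null
python3 - <<'E'
from h import *
to((.463,.215,.30),-6)
from station import vision
import cv2
c=vision.camera("wrist");np.savez("w3.npz",**c);cv2.imwrite("pics/w3.png",c["pixels"][:,:,::-1])
E
```

```text
t 5.8167 pos [ 0.5214 -0.0814  0.3429] yang -60.76 F [ 0.1  0.7 -0.1] op 0.0474 j7 -0.90 SHIFT [  93.8 -287.2   43.1] yaw -0.956
```

```bash
python3 -m crank '[[[94,-287,25,-0.956,0],[94,-287,25,-0.956,0],[94,-287,25,-0.956,0],[94,-287,25,-0.956,0],[94,-287,25,-0.956,0],[94,-287,25,-0.956,0],[94,-287,25,-0.956,0],[94,-287,25,-0.956,0]]]' >/dev/null
python3 -m crank '[[[0,0,15,0,0],[0,0,15,0,0],[0,0,15,0,0]]]' >/dev/null
python3 - <<'E'
from h import *
to((.463,.215,.30),-6)
from station import vision
import cv2
c=vision.camera("wrist");np.savez("w4.npz",**c)
def z(p,x,y,w,h):
    o=cv2.resize(p[y:y+h,x:x+w],(400,300),interpolation=cv2.INTER_CUBIC)
    return o
s=vision.camera("scene");np.savez("s4.npz",**s);d=vision.camera("side");np.savez("d4.npz",**d)
o=np.zeros((600,800,3),np.uint8);o[:300,:480]=cv2.resize(c["pixels"],(480,300))
o[300:,:400]=z(s["pixels"],240,140,80,60);o[300:,400:]=z(d["pixels"],300,140,100,75)
cv2.imwrite("pics/p5.png",o[:,:,::-1])
for X in ([.465,.285,.097],[.471,.345,.051]): print(proj(c,X)*.75)
E
```

```text
t 6.7833 pos [0.4642 0.2144 0.3022] yang -6.42 F [-0.2 -0.2 -0.2] op 0.0919 j7 -0.59 SHIFT [ 0.5 -1.3  2.2] yaw -0.007
[236.02738876  73.94572817]
[235.82599724  30.28399268]
```

View pics/p5.png

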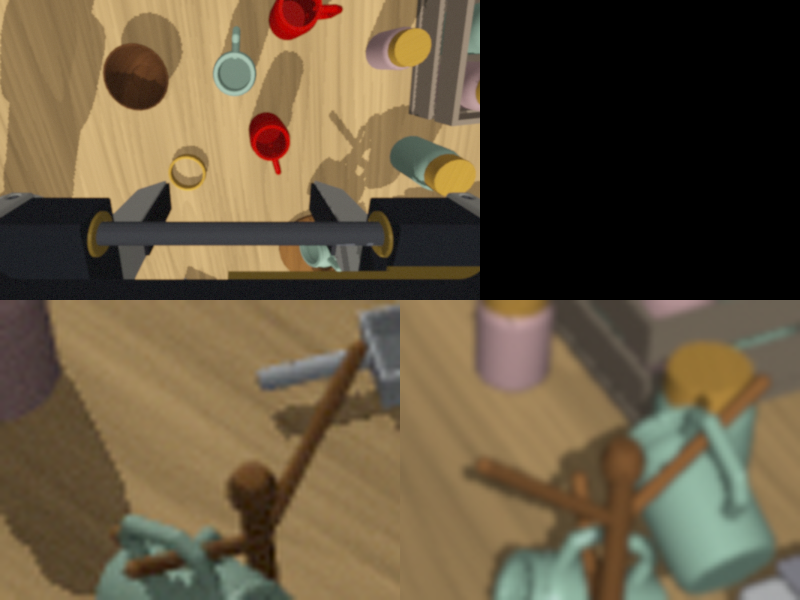

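The wrist crop shows the mint mug's rim centre at (234.5,74) and its handle up to (236,30). Tips of the empty arm: scene crop (360,345) and side crop (478,466).

Run:
```python
from h import *
W=dict(np.load("w4.npz"));S=dict(np.load("s4.npz"));D=dict(np.load("d4.npz"))
m=onz(W,234.5/.75,74/.75,.097);h=onz(W,235.8/.75,31/.75,.051);print("mug",m,"h",h,np.degrees(np.arctan2(h[1]-m[1],h[0]-m[0])))
print("tip",onz(S,312,149,.264),onz(D,319.5,181.5,.264));print("top",onz(S,290.3,174.5,.25),onz(D,355.5,175,.25))
W3=dict(np.load("w3.npz")); print("w3 top/tip",proj(W3,[.59,-.083,.25]),proj(W3,[.502,-.083,.264]))
to((m[0],m[1],.15),-7)
```

```text
mug [0.46291065 0.28516184 0.097     ] h [0.4708502  0.34404559 0.051     ] 82.32087080130053
tip [ 0.49980506 -0.08425708  0.264     ] [ 0.49958958 -0.08286419  0.264     ]
top [ 0.59067349 -0.08138683  0.25      ] [ 0.59031235 -0.08002298  0.25      ]
w3 top/tip [367.61844309 118.03261839] [309.44257858 222.57750514]
t 6.9333 pos [0.4654 0.2141 0.3035] yang -6.46 F [ 1.   0.3 -0.2] op 0.0918 j7 -0.59 SHIFT [ 70.3 -10.6 153.5] yaw 0.009
```

View pics/w3.png

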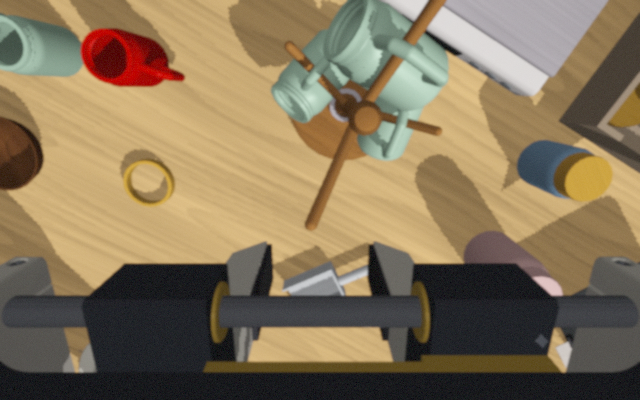

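The wrist picture shows the finial at (367,117) and the empty arm's tip at (310,226), both as predicted, so the arm now faces the near edge. Next I grasp the mug.

```bash
python3 -m crank '[[[70,-11,140,0.025,0],[70,-11,140,0.025,0],[70,-11,140,0.025,0],[70,-11,140,0.025,0],[70,-11,140,0.025,0],[70,-11,140,0.025,0],[70,-11,140,0.025,0]]]' >/dev/null
python3 -c "
from h import *
to((.463,.285,.054),-7.8)"
```

```text
t 7.5167 pos [0.4632 0.285  0.1645] yang -7.84 F [0.7 0.  0.1] op 0.0919 j7 -0.73 SHIFT [-1.000e-01 -4.000e-01  1.105e+02] yaw -0.001
```

```bash
python3 -m crank '[[[0,0,30,0,0],[0,0,60,0,0],[0,0,90,0,0],[0,0,109,0,0],[0,0,109,0,0],[0,0,109,0,0]]]'
python3 -m crank '[[[0,0,0,0,0.5],[0,0,0,0,0.5],[0,0,0,0,0.5],[0,0,0,0,0.5],[0,0,0,0,0.5],[0,0,0,0,0.5],[0,0,0,0,0.5],[0,0,0,0,0.5]]]' 25
python3 -c "
from h import *
to((.463,.285,.25),-7.8)"
```

```text
clock: 8.02
ee_pos: [0.463, 0.285, 0.0554]
tcp_rot: [2.368, 2.064, 0.002]
wrist_force: [-0.2, -0.8, -0.4]
opening: 0.0921
finger_force: 0.0
clock: 8.68
ee_pos: [0.4624, 0.2861, 0.0547]
tcp_rot: [2.366, 2.066, 0.003]
wrist_force: [0.7, 0.1, 6.2]
opening: 0.0619
finger_force: 25.0
t 8.6833 pos [0.4624 0.2861 0.0547] yang -7.75 F [0.7 0.1 6.2] op 0.0619 j7 -0.72 SHIFT [  -0.8    1.  -195.3] yaw 0.001
```

```bash
python3 -m crank '[[[0,0,-10,0,0.5],[0,0,-35,0,0.5],[0,0,-70,0,0.5],[0,0,-105,0,0.5],[0,0,-140,0,0.5],[0,0,-170,0,0.5],[0,0,-195,0,0.5],[0,0,-205,0,0.5]]]'
python3 -m crank '[[[0,0,-20,0,0.5],[0,0,-50,-0.03,0.5],[0,0,-80,-0.06,0.5],[0,0,-100,-0.1,0.5],[0,0,-100,-0.136,0.5],[0,0,-100,-0.136,0.5]]]'
python3 -c "
from h import *
to((.42,-.126,.36),0)"
```

```text
clock: 9.35
ee_pos: [0.4626, 0.2865, 0.2629]
tcp_rot: [2.366, 2.066, 0.008]
wrist_force: [-0.3, 0.4, -0.7]
opening: 0.0618
finger_force: 25.0
clock: 9.85
ee_pos: [0.4614, 0.2857, 0.3591]
tcp_rot: [-2.219, -2.224, -0.001]
wrist_force: [0.4, -0.7, -3.0]
opening: 0.0622
finger_force: 25.0
t 9.85 pos [0.4614 0.2857 0.3591] yang 0.14 F [ 0.4 -0.7 -3. ] op 0.0622 j7 -0.60 SHIFT [-411.6  -42.4   -1.1] yaw 0.003
```

```bash
python3 -m crank '[[[-15,-5,0,0,0.5],[-45,-15,0,0,0.5],[-75,-25,0,0,0.5],[-105,-35,0,0,0.5],[-135,-42,0,0,0.5],[-165,-42,0,0,0.5],[-190,-42,0,0,0.5],[-210,-42,0,0,0.5]]]' >/dev/null
python3 -m crank '[[[-30,0,0,0,0.5],[-60,0,0,0,0.5],[-90,0,0,0,0.5],[-120,0,0,0,0.5],[-150,0,0,0,0.5],[-175,0,0,0,0.5],[-195,0,0,0,0.5],[-202,0,0,0,0.5]]]' >/dev/null
python3 -m crank '[[[0,0,30,0,0.5],[0,0,50,0,0.5],[0,0,61,0,0.5],[0,0,61,0,0.5],[0,0,61,0,0.5]]]'
python3 - <<'E'
from h import *
from station import vision
import cv2
to((.45,-.126,.297),0)
o=np.zeros((600,800,3),np.uint8)
for n,k in (("scene",0),("side",400)):
    c=vision.camera(n);np.savez(n+"6.npz",**c)
    q=proj(c,[.47,-.1,.27]);x,y=int(q[0])-40,int(q[1])-55;p=c["pixels"][y:y+110,x:x+80];print(n,x,y)
    o[:550,k:k+400]=cv2.resize(p,(400,550),interpolation=cv2.INTER_CUBIC)
cv2.imwrite("pics/p6.png",cv2.convertScaleAbs(o[:,:,::-1],alpha=1.3))
E
```

```text
clock: 11.6
ee_pos: [0.419, -0.1254, 0.2967]
tcp_rot: [-2.218, -2.221, 0.003]
wrist_force: [-0.1, -0.2, -3.2]
opening: 0.0619
finger_force: 25.1
t 11.6 pos [ 0.419  -0.1254  0.2967] yang 0.08 F [-0.1 -0.2 -3.2] op 0.0619 j7 0.23 SHIFT [-0.6 31.  -0.4] yaw 0.001
scene 274 82
side 270 132
```

View pics/p6.png

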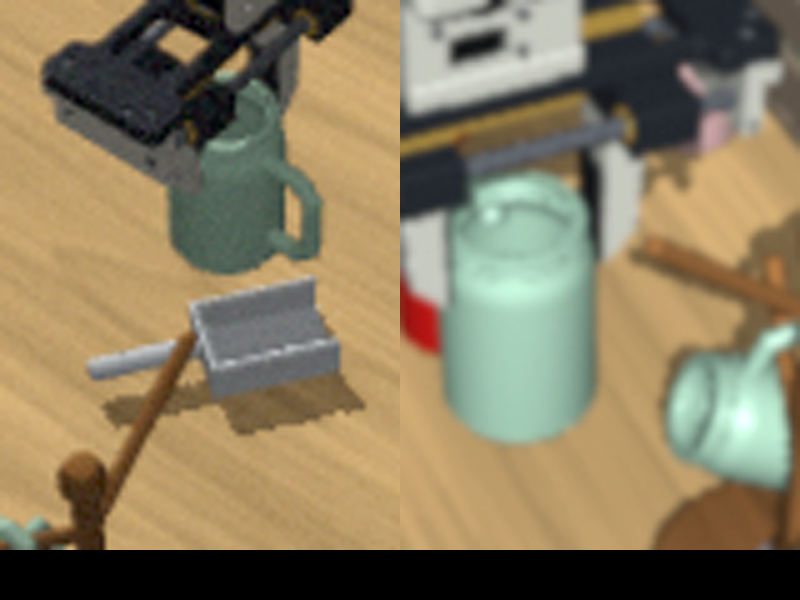

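The pictures show the mug held upright. In the scene crop the handle's outer bar is near (311,215) and the empty arm's tip near (188,340). The side crop has the tip at (648,247).

Run:
```python
from h import *
S=dict(np.load("scene6.npz"));D=dict(np.load("side6.npz"))
for n,X in (("hole",[.419,-.0826,.2927]),("outer",[.419,-.0665,.2927]),("outertop",[.419,-.064,.316]),("outerbot",[.419,-.064,.270]),("tip",[.502,-.083,.264]),("top",[.590,-.0815,.25])):
    print(n,((proj(S,X)-[274,82])*5).round(),((proj(D,X)-[270,132])*5+[400,0]).round())
```

```text
hole [289. 209.] [472. 245.]
outer [313. 223.] [458. 222.]
outertop [317. 195.] [454. 175.]
outerbot [316. 254.] [457. 260.]
tip [189. 339.] [653. 246.]
top [ 82. 462.] [828. 217.]
```

```bash
python3 -m crank '[[[0,15,0,0,0.5],[0,32,0,0,0.5],[-1,48,0,0,0.5],[-1,48,0,0,0.5],[-1,48,0,0,0.5]]]' >/dev/null
python3 -m crank '[[[0,7,5,0,0.5],[0,14,11,0,0.5],[0,21,17,0,0.5],[0,28,23,0,0.5],[0,35,29,0,0.5],[0,42,35,0,0.5],[0,42,35,0,0.5],[0,42,35,0,0.5]]]'
python3 - <<'E'
from h import *
from station import vision
import cv2
to((.536,-.126,.238),0)
o=np.zeros((600,800,3),np.uint8)
for n,k in (("scene",0),("side",400)):
    c=vision.camera(n)
    q=proj(c,[.51,-.1,.25]);x,y=int(q[0])-40,int(q[1])-55;p=c["pixels"][y:y+110,x:x+80]
    o[:550,k:k+400]=cv2.resize(p,(400,550),interpolation=cv2.INTER_CUBIC)
cv2.imwrite("pics/p7.png",cv2.convertScaleAbs(o[:,:,::-1],alpha=1.3))
E
```

```text
clock: 12.78
ee_pos: [0.5098, -0.1273, 0.262]
tcp_rot: [-2.219, -2.222, 0.002]
wrist_force: [0.1, 0.5, -1.9]
opening: 0.062
finger_force: 25.1
t 12.7833 pos [ 0.5098 -0.1273  0.262 ] yang 0.06 F [ 0.1  0.5 -1.9] op 0.0620 j7 0.29 SHIFT [ 1.2 26.3 23.9] yaw 0.001
```

View pics/p7.png

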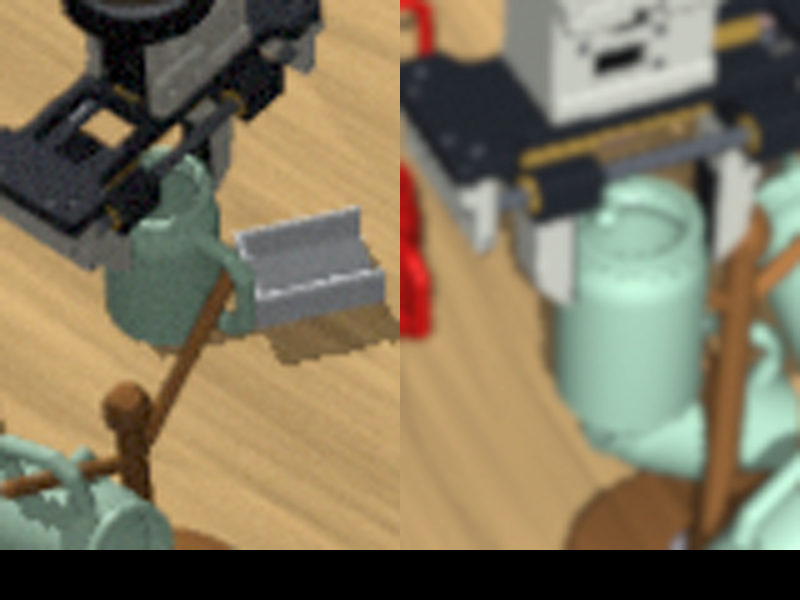

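The scene crop shows the arm entering the handle loop near (225,280) with no side force, so the mug is threaded. I go on down the slant, then lower it until its weight sits on the arm.

```bash
python3 -m crank '[[[0,6,5,0,0.5],[0,12,10,0,0.5],[0,19,16,0,0.5],[1,26,22,0,0.5],[1,26,22,0,0.5],[1,26,22,0,0.5]]]'
python3 -m crank '[[[0,0,2,0,0.5],[0,0,4,0,0.5],[0,0,6,0,0.5],[0,0,8,0,0.5],[0,0,8,0,0.5],[0,0,8,0,0.5]]]'
```

```text
clock: 13.38
ee_pos: [0.5359, -0.126, 0.2399]
tcp_rot: [-2.219, -2.222, 0.002]
wrist_force: [-0.4, 0.6, -2.7]
opening: 0.0618
finger_force: 25.1
clock: 13.88
ee_pos: [0.5358, -0.1262, 0.2327]
tcp_rot: [-2.22, -2.222, 0.0]
wrist_force: [0.6, 0.1, -2.0]
opening: 0.0618
finger_force: 25.1
```

```bash
python3 -m crank '[[[0,0,1,0,0.5],[0,0,2,0,0.5],[0,0,3,0,0.5],[0,0,3,0,0.5],[0,0,3,0,0.5]]]' | grep -E "ee|wrist"
python3 -m crank '[[[0,0,1,0,0.5],[0,0,2,0,0.5],[0,0,3,0,0.5],[0,0,3,0,0.5],[0,0,3,0,0.5]]]'| grep -E "ee|wrist"
```

```text
ee_pos: [0.5359, -0.1263, 0.2297]
wrist_force: [0.6, 0.2, -1.6]
ee_pos: [0.5358, -0.1263, 0.2267]
wrist_force: [-0.2, 0.1, -2.5]
```

```bash
python3 -m crank '[[[0,0,1,0,0.5],[0,0,2,0,0.5],[0,0,2,0,0.5],[0,0,2,0,0.5]]]' | grep -E "ee|wrist"
python3 -m crank '[[[0,0,1,0,0.5],[0,0,2,0,0.5],[0,0,2,0,0.5],[0,0,2,0,0.5]]]'| grep -E "ee|wrist"
```

```text
ee_pos: [0.5361, -0.1263, 0.2249]
wrist_force: [0.1, 1.2, -0.4]
ee_pos: [0.5366, -0.1263, 0.2233]
wrist_force: [1.8, -0.7, 1.4]
```

The wrist force shows the weight now sits on the arm. I release and lift away.

```bash
python3 -m crank '[[[0,0,0,0,0],[0,0,0,0,0],[0,0,0,0,0],[0,0,0,0,0],[0,0,-25,0,0],[0,0,-60,0,0],[0,0,-100,0,0],[0,0,-140,0,0]]]'
python3 -m crank '[[[0,0,-10,0,0],[0,-30,-10,0,0],[0,-60,-10,0,0],[0,-90,-10,0,0],[0,-120,-10,0,0],[0,-120,-10,0,0],[0,-120,-10,0,0],[0,-120,-10,0,0]]]'
python3 - <<'E'
from h import *
from station import vision
import cv2
to((.42,-.126,.37),0)
o=np.zeros((600,800,3),np.uint8)
for n,k in (("scene",0),("side",400)):
    c=vision.camera(n);np.savez(n+"8.npz",**c)
    q=proj(c,[.55,-.083,.2]);x,y=int(q[0])-50,int(q[1])-75;p=c["pixels"][y:y+150,x:x+100];print(x,y,(proj(c,[.502,-.083,.264])-[x,y])*4,(proj(c,[.590,-.082,.25])-[x,y])*4)
    o[:,k:k+400]=cv2.resize(p,(400,600),interpolation=cv2.INTER_CUBIC)
cv2.imwrite("pics/p8.png",cv2.convertScaleAbs(o[:,:,::-1],alpha=1.3))
E
```

```text
clock: 16.05
ee_pos: [0.5351, -0.1263, 0.3639]
tcp_rot: [-2.22, -2.221, 0.002]
wrist_force: [1.8, -0.5, 0.1]
opening: 0.0918
finger_force: 0.0
clock: 16.72
ee_pos: [0.4165, -0.1262, 0.3731]
tcp_rot: [2.219, 2.222, 0.002]
wrist_force: [0.5, -0.2, 0.5]
opening: 0.0918
finger_force: 0.0
t 16.7167 pos [ 0.4165 -0.1262  0.3731] yang 0.07 F [ 0.5 -0.2  0.5] op 0.0918 j7 0.20 SHIFT [0.2 3.5 3.1] yaw 0.001
251 100 [243.32355077 198.95560598] [157.17380373 296.86302321]
288 122 [130.14995584 236.98757579] [271.18838626 214.20411182]
```

View pics/p8.png

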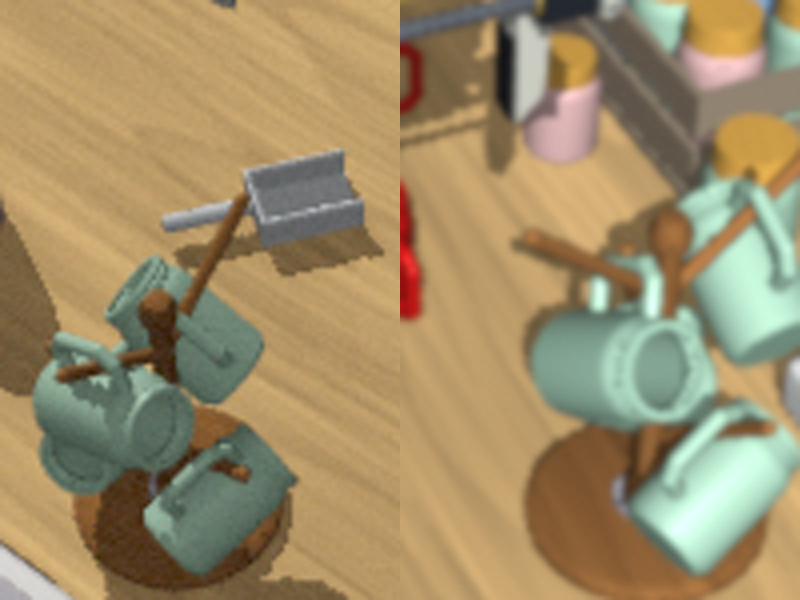

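The mug hangs on the empty arm and leans on the stem. In the scene crop the tip is at (245,195), which means a turn of about 0. I let it settle and check that it is still.

```bash
for i in 1 2 3 4; do python3 -m crank '[[[0,-10,0,0,0],[0,-10,0,0,0],[0,-10,0,0,0],[0,-10,0,0,0],[0,-10,0,0,0],[0,-10,0,0,0],[0,-10,0,0,0],[0,-10,0,0,0]]]' >/dev/null; done
python3 - <<'E'
from h import *
from station import vision,bot,readout
a=[]
for i in range(6): a.append(vision.camera("scene")["pixels"][130:260,245:360].astype(int))
print([np.abs(x-a[0]).mean().round(2) for x in a], (np.abs(a[5]-a[0]).max(2)>40).sum(), (np.abs(a[0]-np.load("scene8.npz")["pixels"][130:260,245:360].astype(int)).max(2)>40).sum())
print(readout.state()["ee_pos"])
E
```

```text
[np.float64(0.0), np.float64(2.05), np.float64(2.08), np.float64(2.07), np.float64(2.06), np.float64(2.05)] 0 0
[ 0.37595335 -0.12644472  0.37279797]
```

The picture shows only noise, nothing moves, and the gripper is clear. I hand the job in.

```bash
python3 -c "
from station import bot
print(bot.close_job())"
```

```text
the job is handed in; nothing more can be done
None
```

The empty arm was turned to face the near edge, the mint mug now hangs at rest on it by its handle against the stem, and the job was handed in at about 20 s; no verdict came back, and I did not measure the jars and other bystanders again afterwards.

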